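Load a slide tray past the sprung shutter of a conditioning chamber

ROBOT

A 7-joint arm with a two-finger parallel gripper is mounted at the origin on the work surface. World frame = base frame: x ahead of the robot, y to its left, z up, the work surface at z = 0. Lengths are in m, angles in rad, forces in N, time in s.
With the tool pointing down it reaches from about 0.425 to 0.925 m from the base axis. Payload 6.8 kg.
Tool frame: the origin (TCP) lies on the front face of the gripper's body, between the roots of the fingers; the fingertips stand 73 mm ahead of it and the grasp point (between the pads) lies 54 mm ahead of it; z points along the fingers, y is the line along which they close (so a half turn about z gives the same grasp; the last joint's range is limited). The gripper opens to 85 mm and grips with 20 to 120 N. Pads are 22 mm wide; open, the fingers measure 114 mm over their backs; the gripper's body (76 mm by 85 mm) begins 54 mm behind the grasp point. The pads swing forward as they close: fully open they stand 13 mm farther back than shut.
Start: joints at [-1.429, 0.477, 0.022, 1.555, -0.011, 1.109, -0.083], TCP at [0.167, 0.654, 0.304] pointing down, gripper open.
Joint ranges: [-2.96, 2.96], [-0.34, 2.1], [-1.41, 1.46], [0.24, 2.44], [-1.37, 4.51], [0.17, 1.92], [-2.96, 2.96]. Speed limits (rad/s): [2.39, 2.39, 3.14, 3.14, 3.14, 3.14, 3.14].

INTERFACE

Orientations are given as a unit quaternion [w, x, y, z].
In Python, from station import bot, optics gives the robot as it stands.
- The arm moves only by the tool drive_tool, never from a script. Its argument "deltas" is a list of rows, each an object with "gripper": the closure in counts, from 0 (fully open) to 255 (shut); "offset": the shift along the tool's x, y, z in units of 1000 mm (1.0 is 1000 mm), a list of three; "angular": the turn, a rotation vector about the tool's x, y, z in units of 45 degrees (1.0 is 45 degrees), a list of three. In form: [{"gripper": gripper, "offset": [dx, dy, dz], "angular": [rx, ry, rz]}, ...]. A call has 1 to 5 rows; each row is the pose to reach, as a shift and turn from the pose commanded when the call began, along the tool's axes at that moment; what a row does not reach only later rows make up. A row lasts 1/10 s, in which the tool goes at most 50 mm and 8.59 degrees, less where a joint would pass 70% of its speed; a pose out of reach is approached as far as the arm can. A call with a number of a shift or a turn outside -1 to 1 is refused whole. A call with a gripper value outside its range is refused whole. The fingers move at their own pace and stop on an object; "grip_force" is the grip in N (left out, the last holds). Time passes only in rows, so rows that repeat a pose let the fingers close. It gives the time, the measured TCP pose, the force, the opening and the grip force at its end, in the units of the state.
- bot.get_obs(): the state, without advancing time (a new reading comes with each control period).
- optics.read_camera(name): name is "scene" or "side" or "wrist"; returns the picture (400x640x3 uint8, blue, green, red); there is no depth.
- optics.camera_model(name): a dict with "fx", "fy", "cx", "cy" (pixels), "dist" ([k1, k2, p1, p2, k3] as OpenCV has them; the pictures are not rectified), "cam_to_world" (4x4, takes a point from camera to world coordinates). Camera axes: x right, y up, looking along -z (the intrinsics and any distortion apply to the point x, -y, -z); pixel columns grow to the right and rows downward; lengths in m; the calibration is good to about 2 mm. A picture is of the moment at which its call begins: read the wrist's pose just before it. camera_model takes no time and is no camera call; for the wrist camera it gives the pose at the moment of the call.
- bot.hand_in(): hands the job in; it is judged then, once.
The state is a dict: "t": time; "q": joint angles; "joint_vel": joint speeds; "joint_torque": joint torques, N m; "eef_pos": TCP position; "tool_rot": TCP orientation; "contact_force": force on the tool from outside, world axes, zero at the start; "torque": the same for the moment, N m; "gripper_width": opening from 0.0 (shut) to 1.0 (fully open); "grasp_force": force on a finger pad.
Only numpy, scipy, OpenCV 4.12 (cv2) and the standard library are available. Lean on these libraries where they do the work, as an engineer would, in place of code of your own. Each camera call takes 0.05 s, during which the arm holds its last target. There are 200 camera calls.

TASK

Load the slide tray into the conditioning chamber: with one fingertip press the touch bar beside the chute down to hold the sprung shutter open and, still holding it, push the tray by its upright tab along the chute until it is fully home against the stop inside. The shutter must not rub or drop on the tray; then let go of the bar so that the shutter closes behind the tray, and take the hand away. Only push the tray, never lift it, and leave the other things on the bench alone.

Things in the scene. Friction and masses are not known exactly. Their poses are not given: they have to be found in the camera images.
- dock: Fixed slide conditioning chamber with its loading chute. Origin on the bench top below the shutter plate, on the chute's centre line; x runs along the chute in the push direction (robot to chamber), y to its left, z up. Dark base plate 8 mm thick, x -215..+115, y -36..+64 mm. Chamber: aluminium box with clear lid, 82 mm wide, x +4..+110 mm, 62 mm high, port 38 mm wide at its near face
- chute_mouth (a point): Near end of the chute, on its floor (8 mm above the bench), at dock x = -200 mm. Two aluminium guide rails, 38 mm apart and 12 mm high (tops 20 mm above the bench), run from here into the chamber
- home_stop (a point): Middle of the face of the rubber end stop inside the chamber, at dock x = +96 mm, 10 mm above the chute floor; the tray's front face meets it when home
- shutter (a joint): Shutter angle (rad): 0 shut, grows as the touch bar is pressed down, limit 0.75. Aluminium plate 4 mm thick across the chute at dock x = 0. Shut, its lower edge is 8 mm over the chute floor: it bars the tray's body (20 mm high), not its neck (5 mm). It clears the body above 0.42. A spring shuts it when let go: the bar takes 2 N to start, 4.5 N fully down. Open, its far end is up to 86 mm over the bench
- shaft (a point): Middle of the shutter's steel shaft, which runs along the chute at dock y = +45 mm, 36 mm above the bench, on three bearing blocks (12 x 14 mm, 44 mm high) at dock x = -205, -105 and -16 mm
- bar_mid (a point): Middle of the touch bar, a round steel bar 12 mm thick on three arms of the shaft, left of the chute; on its centre line, 36 mm from the shaft axis. The bar runs 85 mm either way from here along dock x (-205..-35 mm). Shut: dock y = +80 mm, z = 42 mm (bar top 48 mm over the bench). At 0.6 rad: y = +78 mm, z = 21 mm (top 27 mm). It can go 26 mm down.
- tray: Loose white slide tray, about 160 g, lying in the chute (2 mm play each side). Origin under the middle of its body, x forward along the chute. Open body 86 x 34 x 20 mm with a glass slide in it; behind it a neck 45 mm long, 12 mm wide, 5 mm high, then the upright push tab. Home: origin at dock x = +53 mm, body inside the chamber, neck under the shutter, tab outside
- tray_tab (a point): Middle of the push tab, an upright plate 6 mm thick (along x), 30 mm wide, 38 mm high from the chute floor (top 46 mm over the bench); 91 mm behind the tray's origin, 19 mm above the chute floor. Push on its rear face, 3 mm behind this point. The touch bar is about 80 mm to the left of it
- tray_front (a point): Middle of the tray's front face, 43 mm ahead of its origin, 10 mm above the chute floor; at dock x = +96 mm when home
- petri_a: Bystander: glass dish with lid, 64 mm diameter, 16 mm high, origin under its centre
- petri_b: Bystander: glass dish with lid, 64 mm diameter, 16 mm high, origin under its centre
- blue_box: Bystander: open blue box 150 x 42 x 32 mm (long along its x), origin under its centre
- dropper: Bystander: amber dropper bottle, 32 mm diameter, 85 mm high, origin under its centre
- slide_box: Bystander: white slide box 98 x 84 x 30 mm, origin under its centre
- tweezers: Bystander: steel tweezers lying flat, 120 mm long (along x), 6 mm high, origin under the middle
- jar: Bystander: glass jar with cap, 48 mm diameter, 55 mm high, origin under its centre
There are look-alikes about, which are no part of the job. Of the things that look like the tray, the smallest one is meant.

How it is judged:
On the way, in this order (a step that is already met when the one before it is completed fails the run):
1. a fingertip on the touch bar holds the shutter open while the tray is still in front of it (contact force between the fingers and shutter above 0.3 N and value of joint shutter above 0.45 rad and x of tray_front in the frame of dock below -0.003 m), for 0.2 s.
2. the tray is pushed halfway past the shutter, held open by a finger on the bar (contact force between the fingers and shutter above 0.3 N and value of joint shutter above 0.45 rad and x of tray_front in the frame of dock above 0.04 m), for 0.05 s.
3. the tray is home against the stop with the shutter still held open by a finger on the bar (contact force between the fingers and shutter above 0.3 N and value of joint shutter above 0.45 rad and x of tray_front in the frame of dock above 0.091 m and y of tray_front in the frame of dock between -0.006 and 0.006 m), for 0.1 s.
At the end, for the whole second after the job is handed in: The tray lies flat and at rest in the chamber with its front within 5 mm of the stop, and the shutter is shut (under 0.05 rad) behind it (x of tray_front in the frame of dock above 0.091 m and y of tray_front in the frame of dock between -0.006 and 0.006 m and value of joint shutter below 0.05 rad and linear speed of tray below 0.01 m/s and height (world z) of tray below 0.012 m and angle between tray's own z axis and vertical below 0.08 rad); the robot touches nothing.
It fails at once if the tray is lifted (8 mm) or tipped (height (world z) of tray above 0.016 m or angle between tray's own z axis and vertical above 0.2 rad).
It fails at once if the shutter rubs or drops on the tray, or the tray is rammed against it (over 1.5 N) (contact force between shutter and tray above 1.5 N).
It fails at once if another thing on the bench is moved by more than 15 mm (distance of any of petri_a, petri_b, blue_box, dropper, slide_box, tweezers, jar from where it was at the start of the episode above 0.015 m).
It also fails if it takes over 45 s, if anything falls off the work surface, if the arm or the gripper's body presses on something with over 40 N, if the wrist force passes 120 N, or if a joint passes its speed limit or range.

## Working session

There is one attempt and no reset: what is moved stays moved. The work goes in short steps, Python scripts to look and compute and a tool call to move; the robot and the scene stay as the last step left them, time stands still between calls to the robot, and variables do not carry over. Pictures are saved under pics/ and viewed, at most 10 in all, crops included, and the job is handed in when it is done.

Besides the shell and the picture viewer there is one more tool, called as name(argument=value, ...), one argument or row to a line, values as JSON. drive_tool: Moves the arm, as the interface text tells. Its arguments: {"type":"object","properties":{"deltas":{"type":"array"},"grip_force":{"type":"number"}},"required":["deltas"]}

```bash
mkdir -p pics; ls
cat > h.py <<'E'
import numpy as np, cv2
from station import bot, optics
def cam(n):
    m=optics.camera_model(n); K=np.array([[m['fx'],0,m['cx']],[0,m['fy'],m['cy']],[0,0,1.]]); return K,np.array(m['dist']),np.array(m['cam_to_world'])
def ray(n,uv):
    K,d,T=cam(n); p=cv2.undistortPoints(np.array([[uv]],float),K,d)[0,0]
    v=T[:3,:3]@np.array([p[0],-p[1],-1]); return T[:3,3],v
def onz(n,uv,z):
    o,v=ray(n,uv); return o+v*(z-o[2])/v[2]
def proj(n,P):
    K,d,T=cam(n); P=np.atleast_2d(P); c=(P-T[:3,3])@T[:3,:3]; c=c*[1,-1,-1]
    return cv2.projectPoints(c,np.zeros(3),np.zeros(3),K,d)[0][:,0]
E
python3 - <<'E'
from h import *
o=bot.get_obs(); print({k:np.round(o[k],3) for k in o})
for n in("scene","side"):
    im=optics.read_camera(n); cv2.imwrite(f"pics/{n}0.png",im); K,d,T=cam(n); print(n,K[0,0],d,T.round(3).tolist())
E
```

```text
pics
{'t': np.float64(0.0), 'q': array([-1.429,  0.478,  0.022,  1.556, -0.012,  1.109, -0.083]), 'joint_vel': array([-0.001, -0.001,  0.   , -0.   , -0.   ,  0.001,  0.002]), 'joint_torque': array([-0.0000e+00, -5.9644e+01,  1.6080e+00, -2.8120e+01,  1.2000e-02,
        9.0000e-03,  0.0000e+00]), 'eef_pos': array([0.167, 0.654, 0.303]), 'tool_rot': array([-0.   ,  0.125,  0.992, -0.001]), 'contact_force': array([ 0.578, -0.318,  0.107]), 'torque': array([-0.013,  0.043,  0.003]), 'grasp_force': np.float64(0.0), 'gripper_width': np.float64(0.998)}
scene 369.1774235326053 [-0.07969605  0.          0.          0.          0.        ] [[0.743, -0.557, 0.37, 0.846], [0.669, 0.632, -0.392, -0.283], [-0.015, 0.539, 0.842, 0.681], [0.0, 0.0, 0.0, 1.0]]
side 399.9179333333997 [-0.09086588  0.          0.          0.          0.        ] [[0.921, 0.24, -0.309, 0.329], [-0.39, 0.516, -0.762, -0.58], [-0.023, 0.822, 0.569, 0.534], [0.0, 0.0, 0.0, 1.0]]
```

View pics/scene0.png

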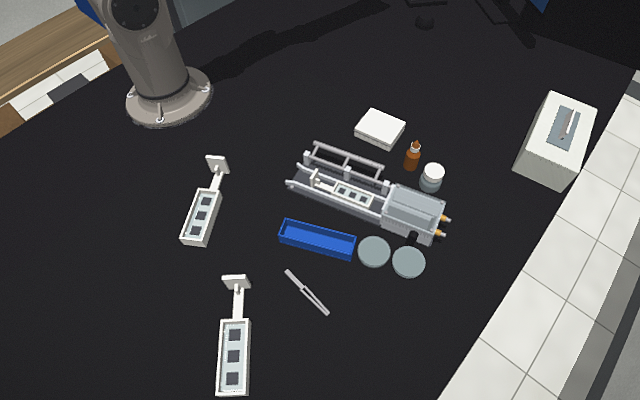

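View pics/side0.png

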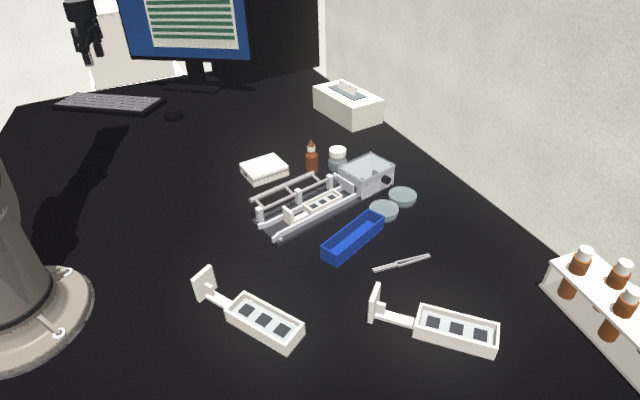

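The scene picture shows three tray-like things. Two are large white trays lying loose, at about (200,215) and (232,350). The smallest lies in the chute at (345,190), with its tab at (315,178), and that is the one I want. I'll check it in a close crop of both views.

Run:
```python
from h import *
a=cv2.imread("pics/scene0.png")[130:255,270:465]; b=cv2.imread("pics/side0.png")[140:250,235:425]
a=cv2.resize(a,(780,500),interpolation=cv2.INTER_CUBIC); b=cv2.resize(b,(760,440),interpolation=cv2.INTER_CUBIC)
cv2.imwrite("pics/ca.png",a);cv2.imwrite("pics/cb.png",b)
```

```text
(no output)
```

View pics/ca.png

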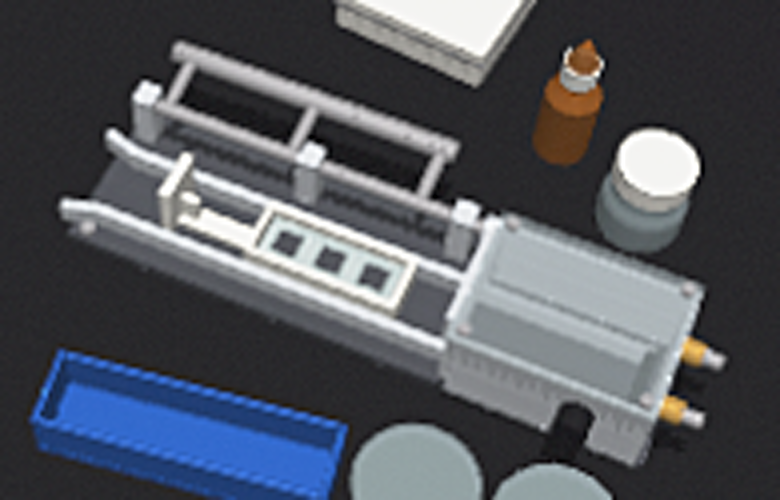

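View pics/cb.png

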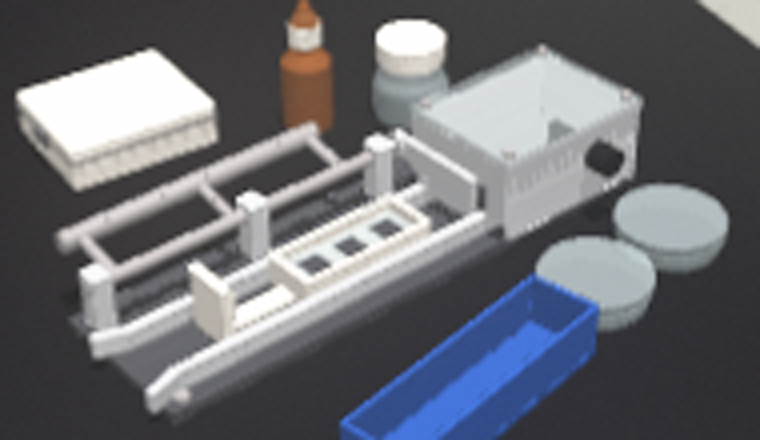

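The crop confirms it. The smallest tray lies between the rails, with its tab top at scene (314,172) and side (288,209). The touch bar is up and to the left of it, and the shutter is shut. Next I'll triangulate the blocks, the bar ends, and the tray and tab.

```bash
cat >> h.py <<'E'
def tri(a,b):
    o1,v1=ray("scene",a);o2,v2=ray("side",b);A=np.c_[v1,-v2];s=np.linalg.lstsq(A,o2-o1,rcond=None)[0]
    p,q=o1+s[0]*v1,o2+s[1]*v2; return (p+q)/2,np.linalg.norm(p-q)
E
python3 - <<'E'
from h import *
A=lambda c:((c[0]+.5)/4-.5+270,(c[1]+.5)/4-.5+130); B=lambda c:((c[0]+.5)/4-.5+235,(c[1]+.5)/4-.5+140)
pts=dict(b1=((148,91),(98,272),.044,-.205,.045),b2=((312,153),(252,203),.044,-.105,.045),b3=((466,209),(379,144),.044,-.016,.045),
 barN=((180,48),(66,240),.042,-.205,.080),barF=((453,151),(312,128),.042,-.035,.080))
S=[];D=[]
for k,(a,b,z,x,y) in pts.items():
    p,e=tri(A(a),B(b)); p1=onz("scene",A(a),z);p2=onz("side",B(b),z); print(k,p.round(4),round(e,4),p1.round(4)[:2],p2.round(4)[:2])
    S.append((p1[:2]+p2[:2])/2);D.append((x,y))
S=np.array(S);D=np.array(D);sc=S.mean(0);dc=D.mean(0);s=S-sc;d=D-dc
th=np.arctan2((d[:,0]*s[:,1]-d[:,1]*s[:,0]).sum(),(d*s).sum());R=np.array([[np.cos(th),-np.sin(th)],[np.sin(th),np.cos(th)]]);t=sc-R@dc
print("yaw",th,"dock",t,"res",((D@R.T+t-S)*1000).round(1).tolist())
np.savez("dock.npz",R=R,t=t,th=th)
tod=lambda p:np.r_[(p[:2]-t)@R,p[2]]
for k,a,b,z in (("tabtop",(176,168),(213,279),.046),("frontR",(405,311),(0,0),.028),("frontL",(417,260),(427,220),.028),("rearL",(262,203),(0,0),.028),("rearR",(250,248),(284,288),.028)):
    print(k,tod(onz("scene",A(a),z)).round(4),tod(onz("side",B(b),z)).round(4) if b[0] else'')
# bystanders
for k,a,z in(("dropTop",(586,45),.085),("jarTop",(657,158),.055),("boxcorner",(480,80),.03),("boxcornerL",(337,12),.03)): print(k,tod(onz("scene",A(a),z)).round(4))
o=bot.get_obs(); from scipy.spatial.transform import Rotation as Ro
q=o['tool_rot'];M=Ro.from_quat([q[1],q[2],q[3],q[0]]).as_matrix();print(M.round(3),o['eef_pos'])
E
```

```text
b1 [0.4548 0.0767 0.0462] 0.0019 [0.4525 0.0789] [0.4557 0.0784]
b2 [0.5495 0.1057 0.0434] 0.0013 [0.5492 0.106 ] [0.5494 0.1039]
b3 [0.6352 0.1295 0.045 ] 0.0023 [0.634  0.1314] [0.636  0.1293]
barN [0.4468 0.1114 0.0463] 0.0023 [0.4431 0.1152] [0.4483 0.1158]
barF [0.6062 0.1563 0.0469] 0.0014 [0.6049 0.159 ] [0.6089 0.1648]
yaw 0.27575081631520576 dock [0.66318773 0.09231591] res [[-0.4, 1.2], [0.6, 2.1], [0.5, 0.9], [-1.5, -2.0], [0.8, -2.1]]
tabtop [-0.167   0.0021  0.046 ] [-0.1631 -0.0026  0.046 ]
frontR [-0.0249 -0.0171  0.028 ] 
frontL [-0.0312  0.0149  0.028 ] [-0.0299 -0.0147  0.028 ]
rearL [-0.1209  0.0129  0.028 ] 
rearR [-0.1141 -0.0164  0.028 ] [-0.1267 -0.0127  0.028 ]
dropTop [0.0079 0.1446 0.085 ]
jarTop [0.0641 0.113  0.055 ]
boxcorner [-0.0447  0.1438  0.03  ]
boxcornerL [-0.1396  0.1564  0.03  ]
[[-0.969  0.247 -0.   ]
 [ 0.247  0.969 -0.002]
 [-0.    -0.002 -1.   ]] [0.16674816 0.65365258 0.30300765]
```

drive_tool(
  deltas=[
    {"gripper": 45,"offset": [-0.03,-0.033,0],"angular": [0,0,-0.15]},
    {"gripper": 45,"offset": [-0.06,-0.066,0],"angular": [0,0,-0.3]},
    {"gripper": 45,"offset": [-0.09,-0.1,0],"angular": [0,0,-0.45]},
    {"gripper": 45,"offset": [-0.12,-0.133,0],"angular": [0,0,-0.6]},
    {"gripper": 45,"offset": [-0.15,-0.166,0],"angular": [0,0,-0.668]},
  ],
  grip_force=60,
)

```text
t: 0.6
eef_pos: [0.2717, 0.4542, 0.3035]
tool_rot: [-0.0, -0.139, 0.99, -0.0]
contact_force: [1.2, 0.4, -0.3]
gripper_width: 0.819
grasp_force: 0.0
```

```bash
cat >> h.py <<'E'
from scipy.spatial.transform import Rotation as Ro
def goal(dx,dy,tipz=None,z=None,yaw=None):
    "print the tool-frame shift from now to dock (dx,dy)"
    D=np.load("dock.npz");o=bot.get_obs();q=o['tool_rot'];M=Ro.from_quat([q[1],q[2],q[3],q[0]]).as_matrix()
    w=np.r_[D['t']+D['R']@[dx,dy],z];d=w-o['eef_pos'];p=(o['eef_pos'][:2]-D['t'])@D['R']
    th=float(D['th']);G=np.array([[-np.cos(th),-np.sin(th),0],[-np.sin(th),np.cos(th),0],[0,0,-1.]])
    print("t",round(float(o['t']),2),"dock xy",p.round(4),"z",o['eef_pos'][2].round(4),"shift",(M.T@d).round(4),"turn",(Ro.from_matrix(M.T@G).as_rotvec()/(np.pi/4)).round(3),"F",o['contact_force'].round(2),"w",round(float(o['gripper_width']),3))
E
python3 - <<'E'
from h import *
D=np.load("dock.npz");t=D['t']+D['R']@[0,-.001]  # bar marks were near its top: shift 1 mm right
np.savez("dock.npz",R=D['R'],t=t,th=D['th'])
goal(-.187,.040,z=.3)
E
```

```text
t 0.6 dock xy [-0.2781  0.4557] z 0.3035 shift [-0.0899 -0.416   0.0037] turn [-0.001 -0.     0.004] F [ 1.17  0.37 -0.29] w 0.819
```

drive_tool(
  deltas=[
    {"gripper": 45,"offset": [-0.01,-0.045,0],"angular": [0,0,0]},
    {"gripper": 45,"offset": [-0.02,-0.09,0],"angular": [0,0,0]},
    {"gripper": 45,"offset": [-0.03,-0.135,0],"angular": [0,0,0]},
    {"gripper": 45,"offset": [-0.04,-0.18,0],"angular": [0,0,0]},
    {"gripper": 45,"offset": [-0.05,-0.225,0],"angular": [0,0,0]},
  ],
)

```text
t: 1.1
eef_pos: [0.3808, 0.2512, 0.3038]
tool_rot: [-0.0, -0.137, 0.991, 0.0]
contact_force: [0.7, 1.2, 0.5]
gripper_width: 0.823
grasp_force: 0.0
```

drive_tool(
  deltas=[
    {"gripper": 45,"offset": [-0.01,-0.045,0.025],"angular": [0,0,0]},
    {"gripper": 45,"offset": [-0.02,-0.09,0.05],"angular": [0,0,0]},
    {"gripper": 45,"offset": [-0.03,-0.135,0.075],"angular": [0,0,0]},
    {"gripper": 45,"offset": [-0.04,-0.18,0.1],"angular": [0,0,0]},
    {"gripper": 45,"offset": [-0.04,-0.191,0.14],"angular": [0,0,0]},
  ],
)

```text
t: 1.6
eef_pos: [0.474, 0.0768, 0.1648]
tool_rot: [0.003, -0.135, 0.991, -0.0]
contact_force: [1.0, 1.4, 0.1]
gripper_width: 0.822
grasp_force: 0.0
```

drive_tool(
  deltas=[
    {"gripper": 45,"offset": [0,0,0],"angular": [0,0,0]},
    {"gripper": 45,"offset": [0,0,0],"angular": [0,0,0]},
  ],
)

```text
t: 1.8
eef_pos: [0.4701, 0.08, 0.1633]
tool_rot: [-0.001, -0.136, 0.991, -0.0]
contact_force: [0.2, 0.8, 0.4]
gripper_width: 0.822
grasp_force: 0.0
```

Run:
```python
from h import *
goal(-.187,.040,z=.14)
a=optics.read_camera("scene"); b=optics.read_camera("side");w=optics.read_camera("wrist")
c=lambda i:cv2.resize(i,(800,500),interpolation=cv2.INTER_CUBIC)
cv2.imwrite("pics/s1.png",c(a[130:230,270:430]));cv2.imwrite("pics/s2.png",b);cv2.imwrite("pics/s2c.png",c(b[130:255,235:435]));cv2.imwrite("pics/s1w.png",w)
```

```text
t 1.8 dock xy [-0.1892  0.0417] z 0.1633 shift [-0.0023 -0.0017  0.0233] turn [-0.    -0.004 -0.002] F [0.18 0.8  0.42] w 0.822
```

View pics/s2c.png

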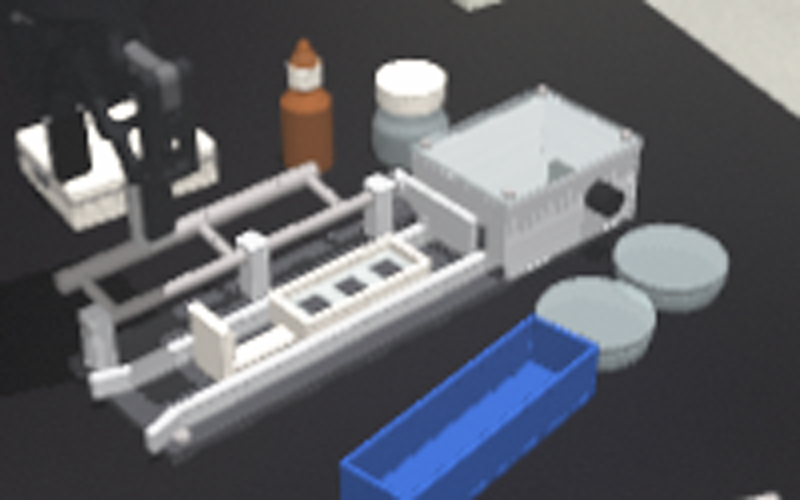

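View pics/s1w.png

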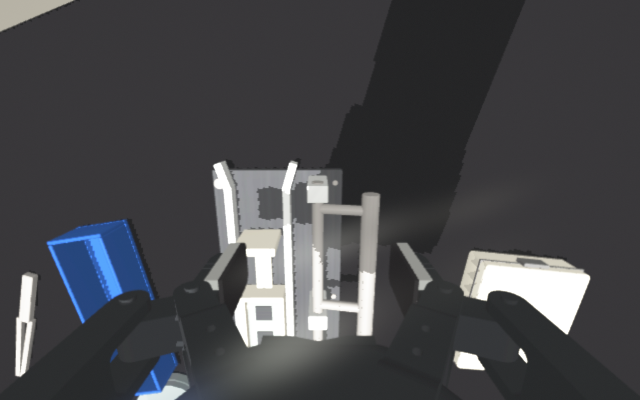

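The wrist picture shows the dock from the chamber side. The tab is at (260,240), the bar runs from (370,197) to (366,335), and the two fingertips are at about (228,265) and (412,265). I'll compare these with projected points.

Run:
```python
from h import *
D=np.load("dock.npz");W=lambda x,y,z:np.r_[D['t']+D['R']@[x,y],z]
for n,p in dict(barNtop=(-.205,.08,.048),barFtop=(-.035,.08,.048),tabRL=(-.168,.015,.046),tabRR=(-.168,-.015,.046),mouthblk=(-.205,.045,.044)).items():
    print(n,proj("wrist",W(*p)).round(0),proj("side",W(*p)).round(0),proj("scene",W(*p)).round(0))
o=bot.get_obs();q=o['tool_rot'];M=Ro.from_quat([q[1],q[2],q[3],q[0]]).as_matrix()
for y in(.035,-.035,.043):
  for z in(.062,.073):
    P=[o['eef_pos']+M@[x,y,z] for x in(-.011,.011)]; print(y,z,proj("wrist",P).round(0).tolist(),proj("side",P).round(0).tolist())
i=cv2.imread("pics/s1w.png")[150:350,180:460]; cv2.imwrite("pics/wc.png",cv2.resize(i,(784,560),interpolation=cv2.INTER_CUBIC))
```

```text
barNtop [[375. 194.]] [[249. 199.]] [[314. 141.]]
barFtop [[364. 399.]] [[313. 171.]] [[384. 166.]]
tabRL [[277. 246.]] [[281. 207.]] [[316. 167.]]
tabRR [[233. 246.]] [[290. 213.]] [[309. 178.]]
mouthblk [[321. 193.]] [[258. 208.]] [[307. 153.]]
0.035 0.062 [[389.0, 280.0], [392.0, 238.0]] [[258.0, 172.0], [249.0, 176.0]]
0.035 0.073 [[384.0, 269.0], [387.0, 230.0]] [[259.0, 176.0], [250.0, 180.0]]
-0.035 0.062 [[247.0, 280.0], [244.0, 238.0]] [[277.0, 186.0], [268.0, 190.0]]
-0.035 0.073 [[252.0, 269.0], [249.0, 230.0]] [[278.0, 191.0], [268.0, 195.0]]
0.043 0.062 [[405.0, 280.0], [409.0, 238.0]] [[256.0, 170.0], [247.0, 174.0]]
0.043 0.073 [[399.0, 269.0], [402.0, 230.0]] [[257.0, 175.0], [248.0, 179.0]]
```

View pics/wc.png

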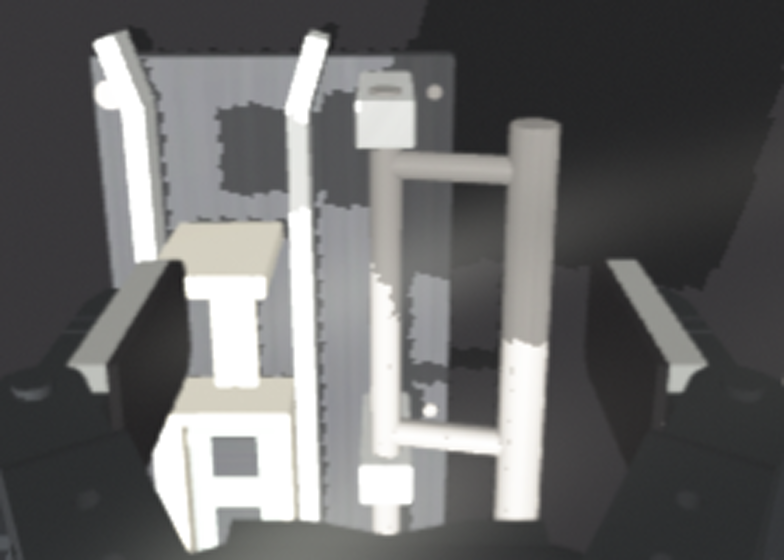

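Run:
```python
from h import *
D=np.load("dock.npz");tod=lambda p:np.r_[(p[:2]-D['t'])@D['R'],p[2]]
K,d,T=cam("wrist");print("cam at dock",tod(T[:3,3]).round(3),"look",np.r_[(-T[:2,2])@D['R'],-T[2,2]].round(3))
f=lambda c:((c[0]+.5)/2.8-.5+180,(c[1]+.5)/2.8-.5+150)
for n,c,z in(("tab upper edge",(228,225),.046),("tab lower beige edge",(225,278),.046),("block1 top c",(386,86),.044),("block1 top/lower edge",(386,100),.044),("block2 bright face c",(386,485),.044),("barN",(536,122),.045),("bar mid",(527,320),.045),("bar@500",(520,500),.045),("base near edge",(270,55),.008),("shaft",(385,250),.036),("railL",(295,250),.02),("railR",(145,200),.02)):
    print(n,tod(onz("wrist",f(c),z)).round(4))
```

```text
cam at dock [-0.255  0.043  0.235] look [ 0.274  0.    -0.962]
tab upper edge [-0.1795  0.005   0.046 ]
tab lower beige edge [-0.1656  0.0035  0.046 ]
block1 top c [-0.2133  0.043   0.044 ]
block1 top/lower edge [-0.21   0.043  0.044]
block2 bright face c [-0.1042  0.043   0.044 ]
barN [-0.205  0.078  0.045]
bar mid [-0.1538  0.0783  0.045 ]
bar@500 [-0.1003  0.0789  0.045 ]
base near edge [-0.2141  0.0113  0.008 ]
shaft [-0.1688  0.0427  0.036 ]
railL [-0.1618  0.0178  0.02  ]
railR [-0.1764 -0.0225  0.02  ]
```

The wrist camera sits on the chute-mouth side. It agrees with the map: tab rear face at about -0.167, bar at y about 0.079, block 2 at -0.104. The fingertips stand about 62 mm ahead of the TCP at this opening. Next I'll centre the fingers and go down.

drive_tool(
  deltas=[
    {"gripper": 45,"offset": [0,-0.005,0.015],"angular": [0,0,0]},
    {"gripper": 45,"offset": [0,-0.005,0.03],"angular": [0,0,0]},
    {"gripper": 45,"offset": [0,-0.005,0.045],"angular": [0,0,0]},
    {"gripper": 45,"offset": [0,-0.005,0.045],"angular": [0,0,0]},
  ],
)

```text
t: 2.35
eef_pos: [0.4717, 0.0766, 0.1191]
tool_rot: [-0.0, -0.138, 0.99, 0.0]
contact_force: [-0.5, -0.5, -0.1]
gripper_width: 0.822
grasp_force: 0.0
```

drive_tool(
  deltas=[
    {"gripper": 45,"offset": [0,0,0.004],"angular": [0,0,0]},
    {"gripper": 45,"offset": [0,0,0.008],"angular": [0,0,0]},
    {"gripper": 45,"offset": [0,0,0.012],"angular": [0,0,0]},
    {"gripper": 45,"offset": [0,0,0.012],"angular": [0,0,0]},
  ],
)

```text
t: 2.75
eef_pos: [0.4725, 0.0759, 0.1071]
tool_rot: [0.001, -0.137, 0.991, 0.0]
contact_force: [0.5, 0.1, 1.5]
gripper_width: 0.824
grasp_force: 1.1
```

Run:
```python
from h import *
goal(-.187,.037,z=.09)
a=optics.read_camera("scene"); b=optics.read_camera("side");w=optics.read_camera("wrist")
c=lambda i,s:cv2.resize(i,None,fx=s,fy=s,interpolation=cv2.INTER_CUBIC)
m=np.zeros((590,800,3),np.uint8); A=c(a[120:215,270:400],3);B=c(b[140:240,235:365],3);w_=c(w[150:350,180:460],1.4)
m[:285,:390]=A;m[:300,400:790]=B;m[305:585,:392]=w_;cv2.imwrite("pics/m2.png",m)
```

```text
t 2.75 dock xy [-0.188   0.0371] z 0.1071 shift [-0.001  -0.0001  0.0171] turn [ 0.     0.001 -0.001] F [0.53 0.11 1.47] w 0.824
```

View pics/m2.png

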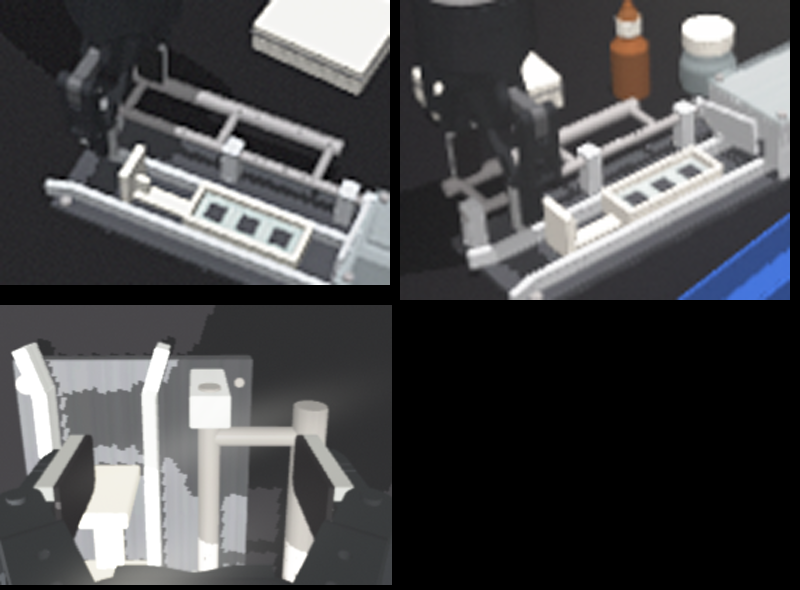

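Force of about 1.5 N upward: the left finger is on the bar's top at (310,430), and the right finger is behind the tab at (90,450) without touching it. Pressing the bar down.

drive_tool(
  deltas=[
    {"gripper": 45,"offset": [0,-0.001,0.004],"angular": [0,0,0]},
    {"gripper": 45,"offset": [0,-0.001,0.008],"angular": [0,0,0]},
    {"gripper": 45,"offset": [0,-0.001,0.012],"angular": [0,0,0]},
    {"gripper": 45,"offset": [0,-0.001,0.016],"angular": [0,0,0]},
    {"gripper": 45,"offset": [0,-0.001,0.02],"angular": [0,0,0]},
  ],
)

```text
t: 3.4
eef_pos: [0.4729, 0.0731, 0.0867]
tool_rot: [0.0, -0.136, 0.991, -0.001]
contact_force: [-0.0, -2.5, 15.1]
gripper_width: 0.825
grasp_force: 7.5
```

drive_tool(
  deltas=[
    {"gripper": 45,"offset": [0,0,0],"angular": [0,0,0]},
    {"gripper": 45,"offset": [0,0,0],"angular": [0,0,0]},
    {"gripper": 45,"offset": [0,0,0],"angular": [0,0,0]},
  ],
)

```text
t: 3.7
eef_pos: [0.4729, 0.0731, 0.087]
tool_rot: [0.0, -0.136, 0.991, -0.001]
contact_force: [1.1, -4.0, 7.2]
gripper_width: 0.82
grasp_force: 4.0
```

Run:
```python
from h import *
goal(-.187,.036,z=.088)
a=optics.read_camera("scene"); b=optics.read_camera("side");w=optics.read_camera("wrist")
c=lambda i,s:cv2.resize(i,None,fx=s,fy=s,interpolation=cv2.INTER_CUBIC)
m=np.zeros((590,800,3),np.uint8); A=c(a[120:215,270:400],3);B=c(b[130:230,250:380],3);w_=c(w[150:350,180:460],1.4)
m[:285,:390]=A;m[:300,400:790]=B;m[305:585,:392]=w_;cv2.imwrite("pics/m3.png",m)
```

```text
t 3.7 dock xy [-0.1884  0.0343] z 0.087 shift [-0.0014  0.0017 -0.001 ] turn [-0.002  0.001 -0.003] F [ 1.12 -3.95  7.24] w 0.82
```

View pics/m3.png

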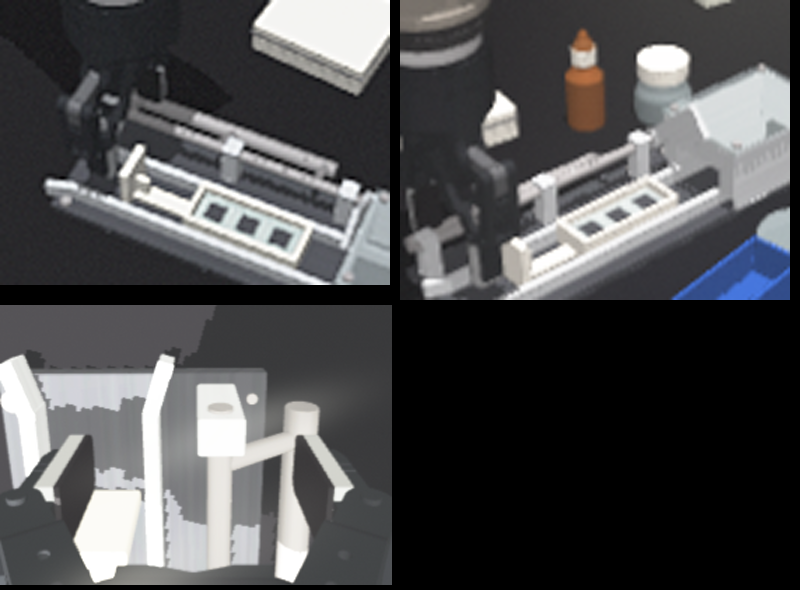

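The shutter stands open in the side view, with the plate tilted at (690,120). The finger is on the lowered bar. I'll work out the bar's height from the wrist picture.

Run:
```python
from h import *
D=np.load("dock.npz")
for c in((302,402),(302,412),(302,425)):
    o,v=ray("wrist",(180+(c[0]+.5)/1.4-.5,150+(c[1]-305+.5)/1.4-.5))
    o2=np.r_[(o[:2]-D['t'])@D['R'],o[2]];v2=np.r_[v[:2]@D['R'],v[2]];p=o2+v2*(-.205-o2[0])/v2[0];print(p.round(4))
goal(-.187,.036,z=.088)
```

```text
[-0.205   0.0733  0.0143]
[-0.205   0.0709  0.0243]
[-0.205   0.0681  0.0355]
t 3.85 dock xy [-0.1884  0.0344] z 0.087 shift [-0.0014  0.0017 -0.001 ] turn [-0.002  0.001 -0.003] F [ 1.57 -3.81  7.03] w 0.821
```

drive_tool(
  deltas=[
    {"gripper": 45,"offset": [0,0,-0.0015],"angular": [0,0,0]},
    {"gripper": 45,"offset": [-0.004,0,-0.0015],"angular": [0,0,0]},
    {"gripper": 45,"offset": [-0.008,0,-0.0015],"angular": [0,0,0]},
    {"gripper": 45,"offset": [-0.012,0,-0.0015],"angular": [0,0,0]},
    {"gripper": 45,"offset": [-0.018,0,-0.0015],"angular": [0,0,0]},
  ],
)

```text
t: 4.35
eef_pos: [0.4883, 0.0788, 0.0878]
tool_rot: [-0.002, -0.137, 0.991, -0.0]
contact_force: [-3.7, -1.2, 3.8]
gripper_width: 0.822
grasp_force: 2.7
```

Run:
```python
from h import *
goal(-.052,.036,z=.0885)
```

```text
t 4.35 dock xy [-0.1719  0.0356] z 0.0878 shift [-0.1199  0.0005 -0.0011] turn [ 0.    -0.005 -0.001] F [-3.68 -1.19  3.77] w 0.822
```

drive_tool(
  deltas=[
    {"gripper": 45,"offset": [-0.006,0,0],"angular": [0,0,0]},
    {"gripper": 45,"offset": [-0.012,0,0],"angular": [0,0,0]},
    {"gripper": 45,"offset": [-0.018,0,0],"angular": [0,0,0]},
    {"gripper": 45,"offset": [-0.024,0,0],"angular": [0,0,0]},
    {"gripper": 45,"offset": [-0.03,0,0],"angular": [0,0,0]},
  ],
)

```text
t: 4.85
eef_pos: [0.519, 0.0876, 0.0884]
tool_rot: [-0.0, -0.137, 0.991, 0.0]
contact_force: [-3.2, -0.8, 4.4]
gripper_width: 0.822
grasp_force: 2.6
```

Run:
```python
from h import *
goal(-.052,.036,z=.0885)
b=optics.read_camera("side");a=optics.read_camera("scene")
c=lambda i,s:cv2.resize(i,None,fx=s,fy=s,interpolation=cv2.INTER_CUBIC)
m=np.zeros((400,800,3),np.uint8);m[:,:400]=c(a[120:220,290:390],4);m[:,400:]=c(b[120:220,290:390],4)
cv2.imwrite("pics/m4.png",m)
```

```text
t 4.85 dock xy [-0.14    0.0357] z 0.0884 shift [-0.088   0.0003 -0.0001] turn [ 0.    -0.    -0.001] F [-3.21 -0.75  4.38] w 0.822
```

View pics/m4.png

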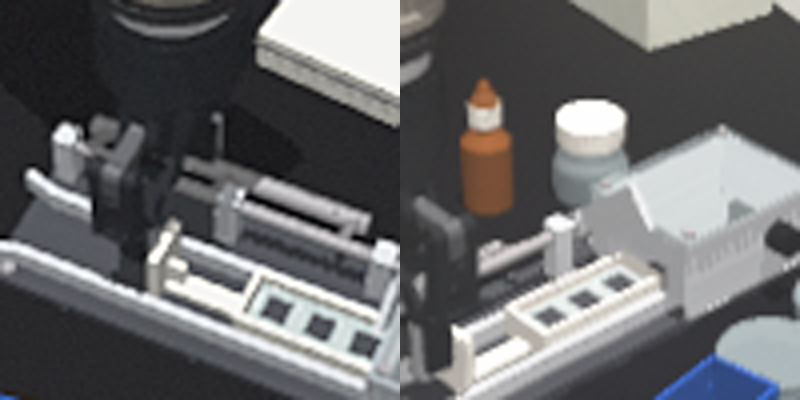

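The tray is moving with the finger behind its tab, its front is under the raised shutter, and the bar is held at about 4.4 N. Carrying on.

drive_tool(
  deltas=[
    {"gripper": 45,"offset": [-0.006,0,0],"angular": [0,0,0]},
    {"gripper": 45,"offset": [-0.012,0,0],"angular": [0,0,0]},
    {"gripper": 45,"offset": [-0.018,0,0],"angular": [0,0,0]},
    {"gripper": 45,"offset": [-0.024,0,0],"angular": [0,0,0]},
    {"gripper": 45,"offset": [-0.03,0,0],"angular": [0,0,0]},
  ],
)

```text
t: 5.45
eef_pos: [0.5472, 0.0954, 0.0884]
tool_rot: [-0.001, -0.137, 0.991, -0.0]
contact_force: [-4.2, -1.8, 6.5]
gripper_width: 0.821
grasp_force: 3.0
```

drive_tool(
  deltas=[
    {"gripper": 45,"offset": [-0.006,0,0],"angular": [0,0,0]},
    {"gripper": 45,"offset": [-0.012,0,0],"angular": [0,0,0]},
    {"gripper": 45,"offset": [-0.018,0,0],"angular": [0,0,0]},
    {"gripper": 45,"offset": [-0.024,0,0],"angular": [0,0,0]},
    {"gripper": 45,"offset": [-0.03,0,0],"angular": [0,0,0]},
  ],
)

```text
t: 5.95
eef_pos: [0.5761, 0.1035, 0.0884]
tool_rot: [-0.001, -0.137, 0.991, -0.0]
contact_force: [-4.8, -1.7, 5.5]
gripper_width: 0.827
grasp_force: 2.9
```

Run:
```python
from h import *
goal(-.052,.036,z=.0885)
```

```text
t 5.95 dock xy [-0.0807  0.0355] z 0.0884 shift [-0.0287  0.0005 -0.0001] turn [ 0.    -0.001 -0.001] F [-4.76 -1.74  5.52] w 0.827
```

drive_tool(
  deltas=[
    {"gripper": 45,"offset": [-0.005,0,0],"angular": [0,0,0]},
    {"gripper": 45,"offset": [-0.01,0,0],"angular": [0,0,0]},
    {"gripper": 45,"offset": [-0.015,0,0],"angular": [0,0,0]},
    {"gripper": 45,"offset": [-0.019,0,0],"angular": [0,0,0]},
    {"gripper": 45,"offset": [-0.022,0,0],"angular": [0,0,0]},
  ],
)

```text
t: 6.45
eef_pos: [0.5977, 0.1097, 0.0884]
tool_rot: [-0.0, -0.137, 0.991, 0.0]
contact_force: [-4.1, -1.3, 5.7]
gripper_width: 0.819
grasp_force: 3.0
```

drive_tool(
  deltas=[
    {"gripper": 45,"offset": [-0.002,0,0],"angular": [0,0,0]},
    {"gripper": 45,"offset": [-0.004,0,0],"angular": [0,0,0]},
    {"gripper": 45,"offset": [-0.004,0,0],"angular": [0,0,0]},
  ],
)

```text
t: 6.75
eef_pos: [0.6016, 0.1109, 0.0885]
tool_rot: [0.0, -0.137, 0.991, 0.0]
contact_force: [-3.2, -1.1, 5.1]
gripper_width: 0.825
grasp_force: 2.4
```

Run:
```python
from h import *
goal(-.052,.036,z=.0885)
```

```text
t 6.75 dock xy [-0.0542  0.0356] z 0.0885 shift [-0.0022  0.0004 -0.    ] turn [-0.     0.001 -0.001] F [-3.18 -1.06  5.14] w 0.825
```

drive_tool(
  deltas=[
    {"gripper": 45,"offset": [-0.001,0,0],"angular": [0,0,0]},
    {"gripper": 45,"offset": [-0.002,0,0],"angular": [0,0,0]},
    {"gripper": 45,"offset": [-0.002,0,0],"angular": [0,0,0]},
  ],
)

```text
t: 7.05
eef_pos: [0.6031, 0.1113, 0.0884]
tool_rot: [-0.0, -0.137, 0.991, 0.0]
contact_force: [-3.7, -1.3, 4.6]
gripper_width: 0.825
grasp_force: 3.0
```

drive_tool(
  deltas=[
    {"gripper": 45,"offset": [-0.001,0,0],"angular": [0,0,0]},
    {"gripper": 45,"offset": [-0.002,0,0],"angular": [0,0,0]},
    {"gripper": 45,"offset": [-0.002,0,0],"angular": [0,0,0]},
  ],
)

```text
t: 7.35
eef_pos: [0.6034, 0.1112, 0.0881]
tool_rot: [-0.002, -0.136, 0.991, -0.0]
contact_force: [-9.2, -2.6, 9.1]
gripper_width: 0.823
grasp_force: 5.5
```

The push force jumped to 9 N and motion stopped, with the pad front at dock x = -0.0415, where home puts the tab's rear at -0.041. I'll hold, back off the tab, then raise slowly.

drive_tool(
  deltas=[
    {"gripper": 45,"offset": [0,0,0],"angular": [0,0,0]},
    {"gripper": 45,"offset": [0,0,0],"angular": [0,0,0]},
    {"gripper": 45,"offset": [0,0,0],"angular": [0,0,0]},
    {"gripper": 45,"offset": [0.004,0,0],"angular": [0,0,0]},
    {"gripper": 45,"offset": [0.01,0,0],"angular": [0,0,0]},
  ],
)

```text
t: 7.85
eef_pos: [0.5979, 0.11, 0.0894]
tool_rot: [0.003, -0.137, 0.991, 0.0]
contact_force: [2.4, 1.4, 4.5]
gripper_width: 0.821
grasp_force: 2.2
```

drive_tool(
  deltas=[
    {"gripper": 45,"offset": [0,0,-0.005],"angular": [0,0,0]},
    {"gripper": 45,"offset": [0,0,-0.01],"angular": [0,0,0]},
    {"gripper": 45,"offset": [0,0,-0.015],"angular": [0,0,0]},
    {"gripper": 45,"offset": [0,0,-0.02],"angular": [0,0,0]},
    {"gripper": 45,"offset": [0,0,-0.025],"angular": [0,0,0]},
  ],
)

```text
t: 8.35
eef_pos: [0.5955, 0.1083, 0.1137]
tool_rot: [-0.0, -0.137, 0.991, -0.0]
contact_force: [0.2, 0.2, -0.9]
gripper_width: 0.823
grasp_force: 0.0
```

drive_tool(
  deltas=[
    {"gripper": 45,"offset": [0,0,-0.03],"angular": [0,0,0]},
    {"gripper": 45,"offset": [0,0,-0.06],"angular": [0,0,0]},
    {"gripper": 45,"offset": [0,0,-0.1],"angular": [0,0,0]},
    {"gripper": 45,"offset": [0,0,-0.14],"angular": [0,0,0]},
    {"gripper": 45,"offset": [0,0,-0.14],"angular": [0,0,0]},
  ],
)

```text
t: 8.85
eef_pos: [0.598, 0.109, 0.2591]
tool_rot: [0.005, -0.137, 0.991, 0.001]
contact_force: [1.3, 1.2, 0.5]
gripper_width: 0.826
grasp_force: 0.0
```

Run:
```python
from h import *
goal(-.06,.036,z=.25)
D=np.load("dock.npz");W=lambda x,y,z:np.r_[D['t']+D['R']@[x,y],z];tod=lambda p:np.r_[(p[:2]-D['t'])@D['R'],p[2]]
im={n:optics.read_camera(n) for n in("scene","side","wrist")}
for n in im: cv2.imwrite(f"pics/end_{n}.png",im[n])
# bright warm tab blob: search near predicted tab top; bar: brightness along y at z=.042
for n in("scene","side","wrist"):
    hsv=cv2.cvtColor(im[n],cv2.COLOR_BGR2HSV)
    def prof(pts): return [tuple(int(v) for v in im[n][int(round(r)),int(round(c))]) if 0<=r<400 and 0<=c<640 else None for c,r in proj(n,np.array(pts))]
    print(n,"tab-top x-profile",[(x,p) for x,p in zip(range(-62,-22,3),prof([W(x/1e3,-.004,.046) for x in range(-62,-22,3)]))])
    print(n,"bar y-profile z42",[(y,p and p[1]) for y,p in zip(range(62,98,3),prof([W(-.09,y/1e3,.044) for y in range(62,98,3)]))])
    print(n,"predicted bar shut end",proj(n,W(-.205,.08,.046)).round(1).tolist(),"pressed",proj(n,W(-.205,.078,.025)).round(1).tolist())
```

```text
t 8.85 dock xy [-0.0582  0.0348] z 0.2591 shift [0.0019 0.0012 0.0091] turn [-0.     0.012 -0.002] F [1.3  1.17 0.46] w 0.826
scene tab-top x-profile [(-62, (114, 112, 109)), (-59, (128, 125, 124)), (-56, (120, 116, 114)), (-53, (129, 126, 123)), (-50, (117, 114, 112)), (-47, (128, 124, 122)), (-44, (112, 107, 105)), (-41, (241, 245, 247)), (-38, (252, 253, 254)), (-35, (223, 227, 229)), (-32, (130, 129, 129)), (-29, (141, 136, 134)), (-26, (126, 122, 119)), (-23, (128, 125, 121))]
scene bar y-profile z42 [(62, 28), (65, 26), (68, 20), (71, 49), (74, 103), (77, 113), (80, 114), (83, 110), (86, 65), (89, 21), (92, 25), (95, 28)]
scene predicted bar shut end [[314.2, 141.4]] pressed [[314.1, 148.1]]
side tab-top x-profile [(-62, (158, 153, 154)), (-59, (221, 218, 219)), (-56, (159, 158, 160)), (-53, (169, 175, 178)), (-50, (170, 177, 182)), (-47, (171, 177, 183)), (-44, (178, 185, 191)), (-41, (231, 236, 239)), (-38, (252, 253, 254)), (-35, (247, 249, 250)), (-32, (210, 208, 208)), (-29, (236, 235, 235)), (-26, (166, 164, 164)), (-23, (170, 169, 169))]
side bar y-profile z42 [(62, 52), (65, 54), (68, 60), (71, 107), (74, 124), (77, 130), (80, 132), (83, 128), (86, 127), (89, 104), (92, 53), (95, 54)]
side predicted bar shut end [[249.5, 199.4]] pressed [[251.2, 207.8]]
wrist tab-top x-profile [(-62, (80, 79, 78)), (-59, (80, 79, 78)), (-56, (81, 79, 78)), (-53, (70, 69, 68)), (-50, (106, 115, 118)), (-47, (107, 116, 118)), (-44, (107, 116, 119)), (-41, (236, 243, 243)), (-38, (240, 247, 247)), (-35, (96, 97, 96)), (-32, (89, 87, 87)), (-29, (141, 147, 146)), (-26, (122, 125, 124)), (-23, (118, 122, 121))]
wrist bar y-profile z42 [(62, 15), (65, 15), (68, 17), (71, 21), (74, 82), (77, 97), (80, 92), (83, 82), (86, 16), (89, 16), (92, 16), (95, 16)]
wrist predicted bar shut end [[372.0, 18.2]] pressed [[365.7, 25.6]]
```

All three views put the tab top at dock x -41 to -35 mm, which is exactly home. The bar is back up at y about 80 mm, so the shutter is shut, and the hand is well clear.

```bash
python3 -c "
from station import bot
print(bot.hand_in())"
```

```text
the job is handed in; nothing more can be done
None
```

The tray was pushed home against the stop with the bar held down, the shutter closed behind it, the hand was taken clear, and the job is handed in at about 9 s; no verdict was returned.

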